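# Clamp a dental cast in the toggle fixture

## Task

Set the loose ivory plaster cast on the fixture plate with its flat heel flush against the dark fence, square and centred under the clamp, and let go of it. Then push the red toggle clamp handle down past its dead point until it is home, so that the rubber pad holds the cast, and let go. Go gently with the plaster and the handle, and leave the jar, the denture and the wax knife where they are.

Things in the scene. Friction and masses are not known exactly. Their poses are not given: they have to be found in the camera images.
- cast: Loose ivory plaster dental cast, 150 g: block 50 (x) by 60 (y) by 22 mm high, with a horseshoe of teeth standing to 30 mm. Origin: centre of underside, z up. The flat heel is its +x end, where the horseshoe is open. The pad lands on the flat palate between the teeth, 22 mm up, 36 mm wide. Picked by its sides, closing along y. Fragile: press it on the fixture with less than 40 N.
- cast_heel (a point): Middle of the lower edge of the cast's heel, 25 mm from its origin along its x; axes as the cast's.
- fixture: Fixed aluminium plate, x -125 to 175 mm, y -50 to 50 mm, 12 mm thick; origin at its underside, z up. A dark fence 44 mm wide stands 12 mm above it, face at x = -60 mm; the cast goes on its -x side, cast x along fixture x. Behind it a steel bracket, x -2 to 62 mm, 34 mm wide, 84 mm high, carries the toggle clamp: steel arm to -x over the cast, handle with red sleeve to +x.
- seat (a point): Middle of the foot of the fence's face, on the plate's top (12 mm up); axes as the fixture's. The cast is home when cast_heel lies here with the axes parallel.
- pivot (a point): Hinge of the handle (along fixture y), 75 mm above the bench; axes as the fixture's. The handle runs 115 mm to fixture +x, its red sleeve, 16 mm thick, from 50 to 115 mm. Its first 25 mm rise at 0.69 to 0.76 rad from level when open; closed on the stop they lie 0.07 rad below level. Then the rod is bent up or down by up to 0.25 rad, not measured, other each time: find the sleeve by touch or sight.
- pivot_arm (a point): Hinge of the clamp arm, 41 mm from the handle's to fixture -x and 19 mm lower. The arm is 100 mm long; open it stands about upright, pad on its -x side, 110 mm high over the hinge. Pushed down, the handle swings nearly free and may fall ahead of the finger until, 0.15 to 0.2 rad above level, the pad meets the cast; the dead point comes with its first 25 mm about level.
- clamp_pad: Black rubber pad, 15 mm across, below the arm's end; origin in its pressing face. Closed, 100 mm from pivot_arm, it presses the cast with about 20 N. The push at 85 mm along the handle rises to some 5 N, falls to none at the dead point, then the handle snaps home itself; its stop is rigid. Let go early, it springs back. Push clamp and fixture with 35 N at most.
- denture: Bystander: pink denture with white teeth on an ivory base, 46 by 56 by 27 mm; leave alone. Origin under its centre.
- acrylic_jar: Bystander: amber jar with a white cap, 56 mm across, 75 mm high; leave alone. Origin under its centre.
- wax_knife: Bystander: wax knife with a wooden handle, 160 mm long, lying on the bench; leave alone. Origin under its middle.

How it is judged:
By the outcome, as a careful person would: the job done as asked, in the order asked, and still so for the second after the job is handed in, with the robot touching nothing.
It also fails if it takes over 70 s, if anything falls off the work surface, if the arm or the gripper's body presses on something with over 40 N, if the wrist force passes 120 N, or if a joint passes its speed limit or range.

## Robot

A 6-joint arm with a two-finger parallel gripper is mounted at the origin on the work surface. World frame = base frame: x ahead of the robot, y to its left, z up, the work surface at z = 0. Lengths are in m, angles in rad, forces in N, time in s.
With the tool pointing down it reaches from about 0.275 to 0.875 m from the base axis. Payload 12.5 kg.
Tool frame: the origin (TCP) lies on the centre line of the jaws, within the pads' length; the fingertips stand r.finger_overhang ahead of it and the grasp point (between the pads) lies 3 mm ahead of it (r.finger_overhang is the distance from the TCP to the fingertips, in m); z points along the fingers, y is the line along which they close (so a half turn about z gives the same grasp; the last joint's range is limited). The gripper opens to 85 mm and grips with 20 to 120 N. Pads are 22 mm wide; open, the fingers measure 114 mm over their backs; the gripper's body (76 mm by 85 mm) begins 54 mm behind the grasp point. The pads swing forward as they close: fully open they stand 13 mm farther back than shut.
Start: joints at [-1.347, 0.351, 1.652, -0, 1.139, -0.085], TCP at [0.167, -0.524, 0.253] pointing down, gripper open.
Joint ranges: [-2.75, 2.75], [-0.79, 2.1], [0.01, 2.65], [-1.57, 4.71], [0.07, 3.14], [-2.87, 2.87]. Speed limits (rad/s): [2.22, 2.22, 2.79, 3.14, 3.14, 3.14].

## Interface

Orientations are given as a unit quaternion [x, y, z, w].
In Python, from cell import r, optics gives the robot as it stands. The module is installed in compiled form; this text tells all that it offers. Calls block until the motion is done:
- r.move_to(position, orientation): joint-space move of the TCP to a pose.
- r.move_linear(position, rot=None, vel=0.15): straight line of the TCP; rot=None keeps the orientation; vel is the mean speed in m/s.
- r.set_joints(angles): joint-space move.
- r.set_gripper(opening, squeeze=None): opening from 0.0 (shut) to 1.0 (fully open); squeeze is the grip in N (None keeps the last); returns when the fingers have stopped.
- r.sleep(seconds).
- r.inverse_kinematics(position, orientation): joint angles nearest the present ones, or None.
- optics.get_image(name): name is "scene" or "top" or "wrist"; returns a dict with "pixels" (420x560x3 uint8, red, green, blue), "depth" (420x560 float32, m along the optical axis (not along the pixel's ray), 0 where there is no reading), "fx", "fy", "cx", "cy" (pixels), "camera_from_world" (4x4, takes a point from world to camera coordinates); the wrist camera has in their place "mount" (4x4, takes a point from camera to tool coordinates, whose origin is the TCP and whose axes are the flange's). Camera axes: x right, y down, z forward; pixel columns grow to the right and rows downward; lengths in m; the calibration is good to about 2 mm. The wrist camera is an equidistant fisheye: a pixel r from the principal point sees the ray r / f radians off the axis. A picture is of the moment at which its call begins: read the wrist's pose just before it.
A pose or a line that the arm cannot do raises r.PlanningError and nothing moves.
- r.hand_in(): hands the job in; it is judged then, once.
Readings, each from a call of its own:
- r.current_t(): time.
- r.current_q(): joint angles.
- r.current_qvel(): joint speeds.
- r.current_effort(): joint torques, N m.
- r.current_tool_pos(): TCP position.
- r.current_ee_rot(): TCP orientation.
- r.current_contact_force(): force on the tool from outside, world axes, zero at the start.
- r.current_torque(): the same for the moment, N m.
- r.current_opening(): opening from 0.0 (shut) to 1.0 (fully open).
- r.current_finger_force(): force on a finger pad.
Only numpy, scipy, OpenCV 4.12 (cv2) and the standard library are available. Lean on these libraries where they do the work, as an engineer would, in place of code of your own. Each camera call takes 0.05 s, during which the arm holds its last target. There are 200 camera calls.

## Working session

There is one attempt and no reset: what is moved stays moved. The work goes in short steps, each a Python script; the robot and the scene stay as the last script left them, time stands still between calls to the robot, and variables do not carry over. Pictures are saved under pics/ and viewed, at most 10 in all, crops included, and the job is handed in when it is done.

```bash
mkdir -p pics
cat > h.py <<'E'
import numpy as np, cv2
from cell import r, optics
from scipy.spatial.transform import Rotation as R
def pts(im):
    d=im["depth"]; v,u=np.mgrid[0:d.shape[0],0:d.shape[1]]
    P=np.stack([(u-im["cx"])/im["fx"]*d,(v-im["cy"])/im["fy"]*d,d],-1)
    T=np.linalg.inv(im["camera_from_world"]); W=P@T[:3,:3].T+T[:3,3]
    W[d==0]=np.nan; return W
def down(yaw): # tool z down, tool y axis direction at yaw+90
    return (R.from_euler('z',yaw)*R.from_euler('x',np.pi)).as_quat()
E
python3 - <<'E'
from h import *
import pickle
for n in ("scene","top"):
    im=optics.get_image(n); pickle.dump(im,open(n+".pkl","wb"))
    cv2.imwrite(f"pics/{n}0.png",im["pixels"][...,::-1])
    print(n,np.linalg.inv(im["camera_from_world"]).round(3).tolist(),im["fx"],im["cx"],im["cy"],(im["depth"]>0).mean())
print(r.current_ee_rot(),r.finger_overhang,r.current_t(),optics.get_image("wrist")["mount"])
E
```

```text
scene [[-0.674, 0.45, -0.586, 1.001], [0.738, 0.407, -0.537, 0.321], [-0.003, -0.795, -0.607, 0.569], [0.0, 0.0, 0.0, 1.0]] 398.3699811289593 286.6712589546068 203.75366698757097 0.9958928571428571
top [[-0.029, -0.995, 0.097, 0.479], [-1.0, 0.029, -0.002, -0.082], [-0.0, -0.097, -0.995, 1.025], [0.0, 0.0, 0.0, 1.0]] 391.2639319032546 276.410992219809 215.31423066629225 0.9956122448979592
[ 9.88100987e-01  1.53805657e-01 -2.88188117e-05 -5.08084786e-04] 0.022 0.1 [[-1.44609447e-04 -9.63347158e-01 -2.68257771e-01  6.76888814e-02]
 [ 9.99999970e-01 -8.64730468e-05 -2.28533469e-04 -2.70066993e-04]
 [ 1.96960001e-04 -2.68257796e-01  9.63347142e-01 -1.22111305e-01]
 [ 0.00000000e+00  0.00000000e+00  0.00000000e+00  1.00000000e+00]]
```

View pics/scene0.png

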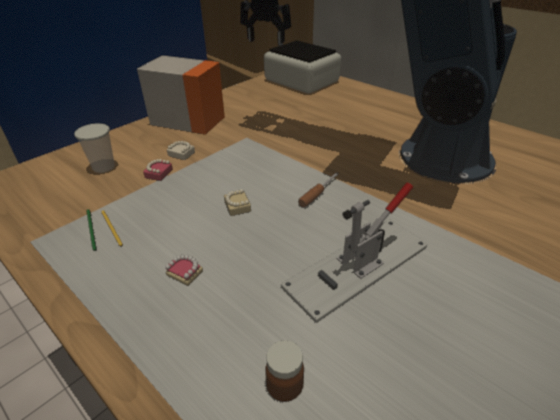

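View pics/top0.png

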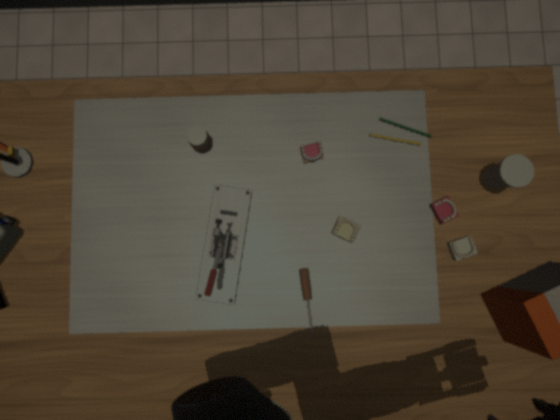

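The scene picture shows the cast at (237,202), the fixture at (350,270) with its red handle at (400,198) towards the robot, the denture at (184,269), the jar at (285,370) and the knife at (315,192). In the top picture the cast is at (346,229), the plate's corners are at (218,186), (252,191), (235,304) and (198,297), and the fence is at (229,212).

Run:
```python
from h import *
import pickle
for n in ("top","scene"):
    im=pickle.load(open(n+".pkl","rb")); W=pts(im); z=W[...,2]
    ok=(W[...,0]>.25)&(W[...,0]<.85)&(W[...,1]>-.45)&(W[...,1]<.3)
    print(n,"table z",np.nanmedian(z[ok]),np.nanstd(z[ok&(abs(z)<.006)]))
    c=ok&(np.hypot(W[...,0]-.55,W[...,1]+.26)<.06)&(z>.012)
    P=W[c]; print("cast",len(P),np.median(P,0),P.max(0),P.min(0)); print(cv2.minAreaRect(P[:,:2].astype('f')*1000), np.percentile(P[:,2],[10,50,90]))
    f=ok&(abs(W[...,1]-.05)<.12)&(z>.007)&(z<.018)&(W[...,0]<.68)
    m=f.astype('u1'); k,l,s,_=cv2.connectedComponentsWithStats(m); i=1+np.argmax(s[1:,4]); P=W[l==i]
    print("plate",len(P),np.median(P[:,2]),cv2.minAreaRect(P[:,:2].astype('f')*1000))
    px=im["pixels"].astype(int); red=ok&(px[...,0]>90)&(px[...,1]<45)&(px[...,2]<45)&(z>.05)
    P=W[red];print("red",len(P)); 
    if len(P)>5: 
        o=np.argsort(P[:,2]); print(P[o][::max(1,len(o)//8)].round(3).tolist())
```

```text
top table z 0.0011154546960712164 0.0018515418257471301
cast 466 [ 0.53648343 -0.26135135  0.02332915] [ 0.57031715 -0.22556203  0.03400838] [ 0.5029239  -0.29900508  0.01244783]
((536.7439575195312, -261.95318603515625), (59.97306442260742, 50.160404205322266), 62.32579040527344) [0.01987773 0.02332915 0.0297894 ]
plate 3574 0.012370506027639117 ((508.6998291015625, 53.655006408691406), (100.67472839355469, 299.9056396484375), 79.94963836669922)
red 0
scene table z 0.001370970926459547 0.0010048559336331723
cast 439 [ 0.5424971 -0.2546312  0.0232902] [ 0.57238828 -0.22255478  0.03295609] [ 0.50579738 -0.29398886  0.01210946]
((539.1171875, -258.793212890625), (61.52858352661133, 49.473724365234375), 63.182987213134766) [0.01668376 0.0232902  0.02979869]
plate 4889 0.012566067932201497 ((508.35003662109375, 55.21754455566406), (101.30977630615234, 303.6471252441406), 80.01638793945312)
red 209
[[0.447, 0.07, 0.112], [0.441, 0.065, 0.118], [0.438, 0.069, 0.123], [0.431, 0.068, 0.128], [0.423, 0.068, 0.133], [0.418, 0.075, 0.136], [0.412, 0.073, 0.141], [0.397, 0.08, 0.145], [0.4, 0.079, 0.15]]
```

Run:
```python
from h import *
import pickle
q=down(np.radians(-27.3)); p=[.538-.03,-.260,.16]
j=r.inverse_kinematics(p,q);print(np.round(j,2))
r.move_to(p,q)
im=optics.get_image("wrist"); im["tp"]=r.current_tool_pos(); im["rot"]=r.current_ee_rot(); pickle.dump(im,open("w.pkl","wb"))
cv2.imwrite("pics/w1.png",im["pixels"][...,::-1]); print(im["tp"],im["rot"],im["fx"],r.current_t())
print(np.round(r.inverse_kinematics([.617,.035,.15],down(np.radians(-10))),2))
```

```text
[-0.55  0.5   1.68 -0.    0.96  1.49]
[ 0.50772655 -0.26075307  0.16020989] [ 9.71685059e-01 -2.36279727e-01  1.67740486e-04  9.52793932e-05] 325.19226210127806 1.8167
[-0.02  0.59  1.56 -0.    1.    1.73]
```

View pics/w1.png

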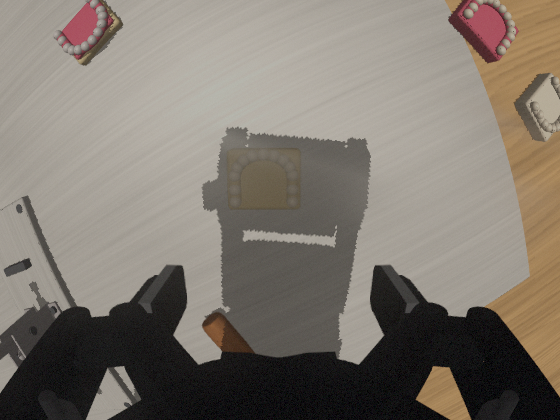

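The wrist picture shows the cast at (264,179), aligned with the jaws. The open end of the horseshoe points down, towards tool −x, so the cast's yaw is about 152.7°. I'll refine that with the wrist depth and then pick it.

```bash
cat >> h.py <<'E'
def wpts(im,tp,rot):
    d=im["depth"]; v,u=np.mgrid[0:d.shape[0],0:d.shape[1]]
    a=(u-im["cx"])/im["fx"]; b=(v-im["cy"])/im["fy"]; th=np.hypot(a,b)+1e-9
    s=np.tan(th)/th*d; P=np.stack([a*s,b*s,d],-1); M=im["mount"]
    W=(P@M[:3,:3].T+M[:3,3])@R.from_quat(rot).as_matrix().T+tp
    W[d==0]=np.nan; return W
def wrist():
    tp,rot=np.array(r.current_tool_pos()),r.current_ee_rot()
    im=optics.get_image("wrist"); return im,wpts(im,tp,rot)
E
python3 - <<'E'
from h import *
import pickle
im=pickle.load(open("w.pkl","rb")); W=wpts(im,np.array(im["tp"]),im["rot"])
c=(np.hypot(W[...,0]-.538,W[...,1]+.26)<.06)
print(np.nanmedian(W[c&(W[...,2]<.006)][:,2]))
for lo in (.008,.012,.018):
    P=W[c&(W[...,2]>lo)]; print(len(P),cv2.minAreaRect(P[:,:2].astype('f')*1000),np.percentile(P[:,2],[10,50,95]))
E
```

```text
0.002185792793822472
37943 ((534.6406860351562, -257.10748291015625), (115.76513671875, 62.132022857666016), 68.57715606689453) [0.03038783 0.22345343 0.2419602 ]
37891 ((534.5956420898438, -257.08978271484375), (115.76513671875, 62.035160064697266), 68.57715606689453) [0.03053106 0.22348566 0.24196741]
37878 ((534.5956420898438, -257.08978271484375), (115.76513671875, 62.035160064697266), 68.57715606689453) [0.03056288 0.22349511 0.24196935]
```

Run:
```python
from h import *
import pickle
im=pickle.load(open("w.pkl","rb")); W=wpts(im,np.array(im["tp"]),im["rot"])
c=(np.hypot(W[...,0]-.538,W[...,1]+.26)<.06)&(W[...,2]<.05)
for lo in (.008,.014,.019):
    P=W[c&(W[...,2]>lo)]; rc=cv2.minAreaRect(P[:,:2].astype('f')*1000); print(len(P),rc,np.percentile(P[:,2],[10,50,95]))
q=down(np.radians(-27.3))
p=np.array(rc[0])/1000; p=(p+[.538,-.260])/2; print(p)
r.set_gripper(1.0)
r.move_to([*p,.09],q)
F0=np.array(r.current_contact_force())
r.move_linear([*p,.028],vel=.08)
print("F",np.array(r.current_contact_force())-F0)
r.set_gripper(0.0,squeeze=25)
print(r.current_opening(),r.current_finger_force(),np.array(r.current_contact_force())-F0,r.current_tool_pos(),r.current_t())
r.move_linear([*p,.10],vel=.1)
im,W=wrist(); cv2.imwrite("pics/w2.png",im["pixels"][...,::-1])
print(r.current_opening(),np.array(r.current_contact_force())-F0)
```

```text
4499 ((536.3942260742188, -261.8476257324219), (60.51895523071289, 50.45049285888672), 62.68802261352539) [0.02246917 0.02400486 0.03163833]
4434 ((536.3942260742188, -261.8476257324219), (60.51895523071289, 50.45049285888672), 62.68802261352539) [0.0225691  0.02402806 0.03164004]
4433 ((536.3942260742188, -261.8476257324219), (60.51895523071289, 50.45049285888672), 62.68802261352539) [0.0225695  0.02402878 0.03164004]
[ 0.53719711 -0.26092381]
F [ 0.65212791 -0.10734162 -0.04285985]
0.6952527587316351 27.379252016544342 [-0.87789862  1.21536577  3.94369095] [ 0.53747723 -0.26106663  0.02857912] 3.7167
0.6935846875607721 [ 0.78938939  0.2372597  -2.295943  ]
```

View pics/w2.png

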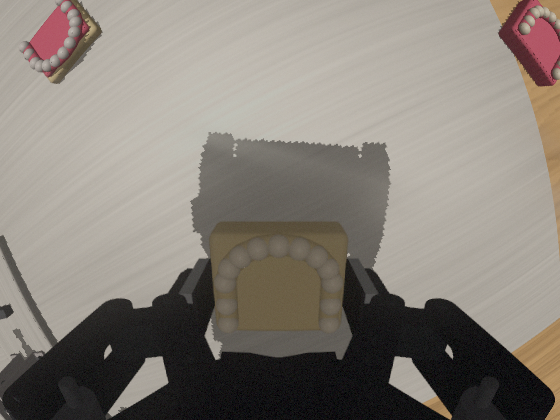

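The cast is held square in the jaws: block at (212–346, 222–330), heel towards the palm. Next I go to a pre-place pose on the free side of the fence.

Run:
```python
from h import *
import pickle
yaw=np.radians(169.98); ex=np.array([np.cos(yaw),np.sin(yaw)])
o=np.array([.5085,.0545])-.025*ex; home=o-.085*ex
q=down(yaw-np.pi)
p=home-.07*ex
r.move_linear([.57,-.2,.14],vel=.25)
r.move_to([*p,.14],q)
r.sleep(.2)
im,W=wrist(); pickle.dump((im,W,r.current_tool_pos(),r.current_ee_rot()),open("w3.pkl","wb"))
cv2.imwrite("pics/w3.png",im["pixels"][...,::-1])
im2=optics.get_image("scene"); pickle.dump(im2,open("s3.pkl","wb"))
print(p,home,r.current_tool_pos(),r.current_t(),r.current_opening())
# cast in tool frame
T=(W-np.array(r.current_tool_pos()))@R.from_quat(r.current_ee_rot()).as_matrix()
m=(abs(T[...,0])<.04)&(abs(T[...,1])<.03)&(T[...,2]<.012)&(T[...,2]>-.005)
P=T[m];print(len(P),P.min(0),P.max(0),np.percentile(P,[1,50,99],axis=0))
```

```text
[0.68575447 0.02318145] [0.61682218 0.03536089] [0.68566059 0.02222766 0.14011046] 6.3917 0.6906954424235034
13700 [-0.02523106 -0.02992552 -0.00498393] [0.02563133 0.02999825 0.01199652] [[-2.28720311e-02 -2.93636766e-02 -3.67212391e-03]
 [ 4.87240792e-03 -7.86019794e-05  4.65305932e-03]
 [ 2.46684086e-02  2.97417336e-02  1.05293684e-02]]
```

View pics/w3.png

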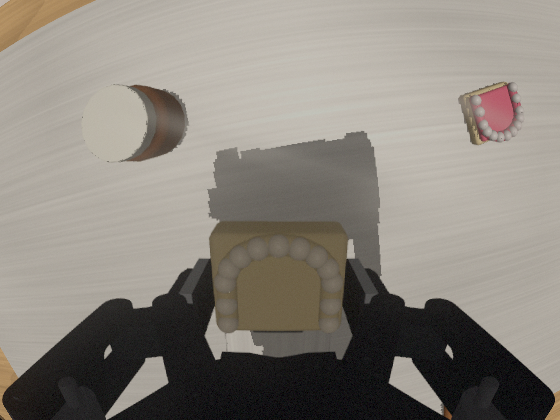

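Run:
```python
from h import *
import pickle
yaw=np.radians(169.98); ex=np.array([np.cos(yaw),np.sin(yaw)]); ey=np.array([-ex[1],ex[0]])
o=np.array([.5085,.0545])-.025*ex
def rep(n,W):
    a=(W[...,:2]-o)@ex; b=(W[...,:2]-o)@ey; z=W[...,2]
    m=(a>-.085)&(a<-.03)&(abs(b)<.04)&(z>.018)&(z<.03)
    if m.sum()>5: print(n,"fence",m.sum(),np.percentile(a[m],[2,50,98]).round(4),np.percentile(b[m],[2,50,98]).round(4),cv2.minAreaRect((np.stack([a[m],b[m]],1)*1000).astype('f')))
    m=(abs(z-.012)<.005)&(a>-.15)&(a<.2)&(abs(b)<.07)
    if m.sum()>50: print(n,"plate a",np.percentile(a[m],[.5,99.5]).round(4),"b",np.percentile(b[m],[1,99]).round(4))
    m=(z>.06)&(z<.19)&(a>-.04)&(a<.07)&(abs(b)<.03)
    if m.sum()>20: print(n,"clamp b",np.percentile(b[m],[2,50,98]).round(4),"a min",np.percentile(a[m],[1,99]).round(3),z[m].max())
for n in("top","scene"): rep(n,pts(pickle.load(open(n+".pkl","rb"))))
im=pickle.load(open("w.pkl","rb")); rep("w1",wpts(im,np.array(im["tp"]),im["rot"]))
rep("w3",pickle.load(open("w3.pkl","rb"))[1])
```

```text
top fence 72 [-0.0603 -0.0552 -0.0506] [-0.0202  0.0007  0.022 ] ((-54.79901885986328, -4.874423980712891), (12.920448303222656, 56.9160041809082), 7.442077159881592)
top plate a [-0.124   0.1729] b [-0.0481  0.0505]
top clamp b [-0.0154  0.0032  0.0182] a min [-0.026  0.068] 0.16637697066119084
scene fence 143 [-0.0613 -0.0571 -0.0511] [-0.0223 -0.0029  0.0203] ((-56.01409149169922, -0.654388427734375), (43.93158721923828, 11.339051246643066), 88.63158416748047)
scene plate a [-0.1256  0.1717] b [-0.0505  0.0476]
scene clamp b [-0.0182 -0.0046  0.0142] a min [-0.027  0.067] 0.16595510215263032
w1 fence 235 [-0.0604 -0.0557 -0.0506] [-0.0193  0.007   0.0237] ((-55.28184509277344, 1.620248794555664), (45.038421630859375, 10.727278709411621), 89.75234985351562)
w1 plate a [-0.1237  0.172 ] b [-0.0451  0.0517]
w1 clamp b [-0.0141  0.0077  0.0196] a min [-0.003  0.037] 0.10933360581325555
w3 fence 57 [-0.0528 -0.0519 -0.0505] [-0.02    0.001   0.0211] ((-51.44561767578125, 0.6199398040771484), (43.241943359375, 2.8422434329986572), 89.30207061767578)
w3 plate a [-0.0442 -0.0133] b [-0.0477  0.0489]
```

```bash
cat >> h.py <<'E'
YAW=np.radians(169.98); EX=np.array([np.cos(YAW),np.sin(YAW)]); EY=np.array([-EX[1],EX[0]])
O=np.array([.5085,.0545])-.025*EX+.0005*EY
def fw(a,b,z): return np.array([*(O+a*EX+b*EY),z])
def fx(p): p=np.array(p); return np.array([(p[:2]-O)@EX,(p[:2]-O)@EY,p[2]])
def F(): return np.array(r.current_contact_force())
E
python3 - <<'E'
from h import *
q=down(YAW-np.pi)
r.move_to(fw(-.115,0,.09),q)
r.move_linear(fw(-.115,0,.046),vel=.08); r.sleep(.15); F0=F(); print(F0,fx(r.current_tool_pos()))
z=.044
while z>.036:
    r.move_linear(fw(-.115,0,z),vel=.02); f=F()-F0
    if f[2]>3: break
    z-=.0004
print("touch",z,f,fx(r.current_tool_pos()))
z+=.0008
r.move_linear(fw(-.115,0,z),vel=.02); r.sleep(.1)
r.move_linear(fw(-.09,0,z),vel=.06); r.sleep(.1); F1=F(); print(F1-F0)
a=-.09
while a<-.080:
    a+=.0004; r.move_linear(fw(a,0,z),vel=.02); f=F()-F1; ff=f[:2]@EX
    if ff<-5: break
print("fence",a,f,ff,fx(r.current_tool_pos()),r.current_t())
E
```

```text
[ 0.31168655 -0.91593646 -1.84283398] [-1.15334160e-01 -4.25388628e-05  4.65802564e-02]
touch 0.04040000000000002 [-1.42934675  0.46392259  3.68709603] [-1.15060782e-01 -6.26519900e-06  4.06440260e-02]
[-0.24178549  0.54132155  1.090896  ]
fence -0.08480000000000003 [ 5.86789854 -1.17312245 -2.10040899] -5.982509785759063 [-8.54670117e-02  9.22005322e-06  4.14147258e-02] 14.375
```

Run:
```python
from h import *
import pickle
r.move_linear(fw(-.0848,0,.0402),vel=.02); r.sleep(.1); print(F())
r.set_gripper(1.0); r.sleep(.1); print(F(),r.current_opening(),fx(r.current_tool_pos()))
r.move_linear(fw(-.0848,0,.10),vel=.12)
r.move_linear(fw(-.13,0,.16),vel=.2); r.sleep(.2)
im,W=wrist(); cv2.imwrite("pics/w4.png",im["pixels"][...,::-1]); pickle.dump((im,W),open("w4.pkl","wb"))
def rep(n,W):
    a=(W[...,:2]-O)@EX; b=(W[...,:2]-O)@EY; z=W[...,2]
    m=(a>-.14)&(a<-.04)&(abs(b)<.05)&(z>.029)&(z<.05)
    print(n,"cast",m.sum(),cv2.minAreaRect((np.stack([a[m],b[m]],1)*1000).astype('f')))
    m=(a>-.07)&(a<-.04)&(abs(b)<.03)&(z>.018)&(z<.028)
    if m.sum()>9: print("fence",m.sum(),cv2.minAreaRect((np.stack([a[m],b[m]],1)*1000).astype('f')))
rep("w",W)
for n in("top","scene"):
    im=optics.get_image(n); pickle.dump(im,open(n+"5.pkl","wb")); rep(n,pts(im))
cv2.imwrite("pics/s5.png",cv2.resize(im["pixels"][150:340,250:470,::-1],None,fx=3,fy=3,interpolation=cv2.INTER_CUBIC)); print(r.current_t())
```

```text
[ 5.18562349 -1.62579164  0.34569051]
[-0.64278773 -0.70388646 -1.17494569] 0.9990289835058476 [-8.46146247e-02  7.10041645e-06  4.00970567e-02]
w cast 3938 ((-86.15257263183594, -0.29390907287597656), (49.58136749267578, 60.15810775756836), 0.005314385052770376)
fence 292 ((-53.35892868041992, -0.22228622436523438), (42.98634338378906, 6.696780204772949), 89.88348388671875)
top cast 0 ((0.0, 0.0), (0.0, 0.0), 0.0)
scene cast 799 ((-86.2750244140625, -2.1763648986816406), (60.4365119934082, 50.021507263183594), 89.35611724853516)
fence 49 ((-53.52545928955078, -4.609601974487305), (53.382354736328125, 10.773585319519043), 80.21051788330078)
16.7333
```

View pics/w4.png

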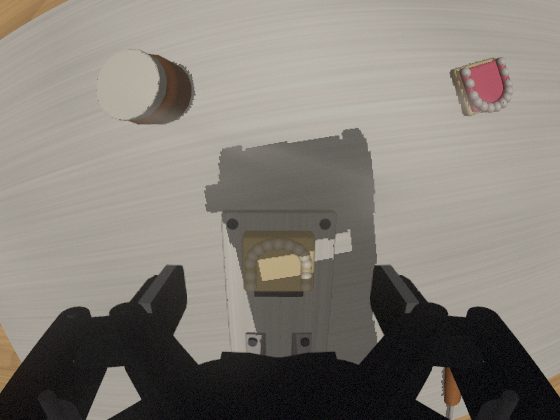

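View pics/s5.png

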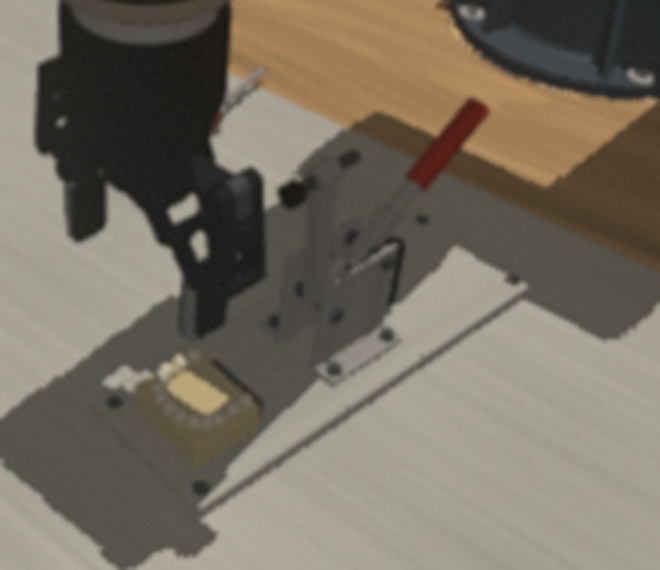

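The cast sits square and centred against the fence: wrist (278,262), less than 0.1° and 0.1 mm off the fence's centre. I'll nudge it lightly with shut fingers to be sure it is flush, then measure the red sleeve.

Run:
```python
from h import *
import pickle
r.set_gripper(0.0)
r.move_linear(fw(-.150,0,.10),vel=.2); r.move_linear(fw(-.140,0,.046),vel=.12); r.sleep(.15)
F0=F(); a=-.132; r.move_linear(fw(a,0,.046),vel=.05)
f=0
while a<-.113:
    a+=.0005; r.move_linear(fw(a,0,.046),vel=.02); f=(F()-F0)[:2]@EX
    if f<-4: break
print("nudge",a,f,fx(r.current_tool_pos()))
r.move_linear(fw(-.140,0,.046),vel=.1); r.move_linear(fw(-.150,0,.18),vel=.25)
r.sleep(.1)
for n in ("scene","top"):
    im=optics.get_image(n); W=pts(im); px=im["pixels"].astype(int)
    a=(W[...,:2]-O)@EX; b=(W[...,:2]-O)@EY; z=W[...,2]
    red=(px[...,0]>1.8*px[...,1])&(px[...,0]>1.8*px[...,2])&(px[...,0]>40)&(z>.05)&(z<.2)&(a>.04)&(a<.2)&(abs(b)<.04)
    red=cv2.erode(red.astype('u1'),np.ones((2,2)))>0
    A,Z=a[red],z[red]; k=np.polyfit(A,Z,1); print(n,red.sum(),"a",A.min(),A.max(),"z",Z.min(),Z.max(),"slope",np.arctan(k[0]),"z at .12",np.polyval(k,.12),"b",np.percentile(b[red],[5,50,95]))
    m=(a>-.14)&(a<-.05)&(abs(b)<.05)&(z>.029)&(z<.05)
    if m.sum(): print(cv2.minAreaRect((np.stack([a[m],b[m]],1)*1000).astype('f')))
    m=(abs(b)<.03)&(a>-.04)&(a<.02)&(z>.1); print("arm a",np.percentile(a[m],[2,50,98]),z[m].max())
print(r.current_t())
```

```text
nudge -0.121 -4.7889507154438675 [-1.21591465e-01 -3.71567361e-05  4.63781522e-02]
scene 188 a 0.08683070569056818 0.13869286874000342 z 0.11047805146790168 0.1487462230042691 slope 0.607345145757498 z at .12 0.135075842968899 b [-0.00870688 -0.00601075 -0.00098013]
((-86.2323989868164, -2.3174304962158203), (60.228759765625, 50.74112319946289), 89.02356719970703)
arm a [-0.02743412 -0.00129222  0.01780262] 0.4752521390502311Traceback (most recent call last):
  File "<stdin>", line 18, in <module>
    raise TypeError("expected non-empty vector for x")
TypeError: expected non-empty vector for x
```

```bash
cat >> h.py <<'E'
AP,BEND,RAD=.047,-.10,.008
def tip(th,s=.085):
    t=th+BEND; x=.025*np.cos(th)+(s-.025)*np.cos(t); z=.075+.025*np.sin(th)+(s-.025)*np.sin(t)
    return fw(AP+x,0,z+RAD/np.cos(t)+.009*abs(np.tan(t))+r.finger_overhang)
E
python3 - <<'E'
from h import *
q=down(YAW-np.pi)
print(r.current_t())
r.move_linear(fw(-.12,0,.29),vel=.3)
p=tip(.73); p[2]=.29
r.move_to(p,q); p[2]=tip(.73)[2]+.02; r.move_linear(p,vel=.2); r.sleep(.2); F0=F(); print(F0,r.current_t()); np.save("F0.npy",F0)
for th in np.arange(.80,.099,-.03):
    r.move_linear(tip(th),vel=.05); f=F()-F0; print(round(th,2),f.round(1),fx(r.current_tool_pos()).round(4))
    if np.linalg.norm(f)>12: break
im=optics.get_image("scene"); cv2.imwrite("pics/s6.png",cv2.resize(im["pixels"][150:340,250:470,::-1],None,fx=3,fy=3,interpolation=cv2.INTER_CUBIC)); print(r.current_t())
E
```

```text
25.7583
[-0.18528941  0.42564537 -0.63493728] 28.1
0.8 [-0.  -0.2  0.5] [0.1104 0.     0.1713]
0.77 [ 0.2 -0.7  0.4] [0.1121 0.     0.1689]
0.74 [ 0.3 -1.   0.4] [0.1137 0.     0.1663]
0.71 [ 1.  -0.1  1.4] [0.1153 0.     0.1636]
0.68 [ 0.5 -0.6 -0.4] [0.1168 0.     0.1609]
0.65 [-0.1 -0.6  0.4] [0.1182 0.     0.1582]
0.62 [-0.1 -0.6  0.6] [0.1196 0.     0.1555]
0.59 [0.5 0.4 0.5] [0.1209 0.     0.1528]
0.56 [ 0.2 -1.1  1.1] [0.1221 0.     0.1502]
0.53 [ 0.2 -0.1 -0.1] [0.1233 0.     0.1474]
0.5 [-0.  -0.3 -0.4] [0.1244 0.     0.1447]
0.47 [0.3 0.2 0.9] [0.1254 0.     0.1419]
0.44 [0.4 0.1 0.5] [0.1263 0.     0.1392]
0.41 [ 0.7 -0.8  0.5] [0.1272 0.     0.1364]
0.38 [-0.4 -0.9  0.7] [0.128  0.     0.1336]
0.35 [ 0.3 -1.2  0.7] [0.1287 0.     0.1308]
0.32 [-0.  -0.7  0.9] [0.1294 0.     0.128 ]
0.29 [-0.3 -0.7  0.7] [0.13   0.     0.1252]
0.26 [ 0.5 -1.   0.9] [0.1305 0.     0.1224]
0.23 [-0.1 -0.4  0.5] [0.131  0.     0.1196]
0.2 [0.  0.2 1.3] [0.1313 0.     0.1167]
0.17 [ 0.4 -0.9  1.3] [ 0.1316 -0.      0.1139]
0.14 [-0.5 -0.8  2.6] [0.1317 0.     0.1112]
0.11 [-2.   0.4  5.5] [ 0.132  -0.      0.1084]
34.3333
```

View pics/s6.png

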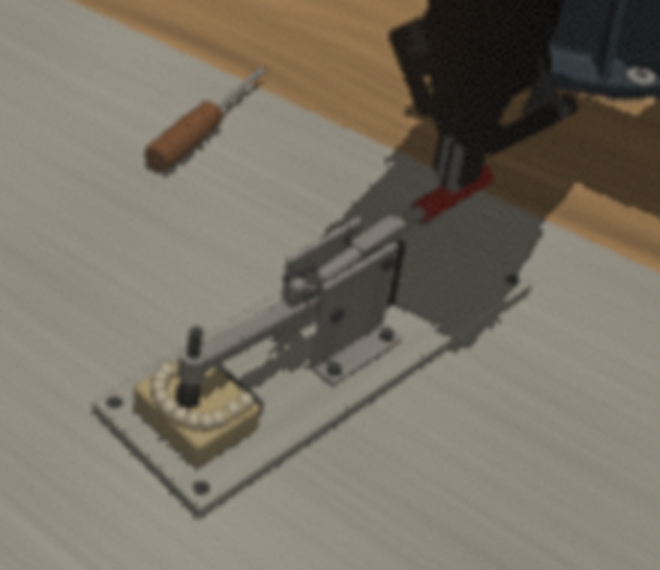

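The handle is down and the pad has landed on the palate, at (187,395) in the crop. The finger is on the sleeve at (455,190), and the push is rising as described (5.5 N). I'll continue in fine steps.

Run:
```python
from h import *
F0=np.load("F0.npy"); pk=0; low=0
for th in np.arange(.10,-.1,-.007):
    r.move_linear(tip(th),vel=.03); f=np.mean([F()-F0 for _ in range(3)],0); pk=max(pk,f[2])
    print(round(th,3),f.round(1),fx(r.current_tool_pos())[2].round(4))
    low=low+1 if (pk>3 and f[2]<1.2) else 0
    if low>=2 or np.linalg.norm(f)>12: break
r.sleep(.2); print(F()-F0)
im=optics.get_image("scene"); cv2.imwrite("pics/s7.png",cv2.resize(im["pixels"][150:340,250:470,::-1],None,fx=3,fy=3,interpolation=cv2.INTER_CUBIC)); print(r.current_t())
```

```text
0.1 [-2.9  0.   5.7] 0.1075
0.093 [-2.1  0.1  6.6] 0.107
0.086 [-3.5  0.2  7.2] 0.1064
0.079 [-3.8  0.7  6.9] 0.1059
0.072 [-4.4  0.1  6.8] 0.1054
0.065 [-2.8 -0.1  8.2] 0.1048
0.058 [-3.9  0.7  7. ] 0.1043
0.051 [-4.7  1.4  7.4] 0.1037
0.044 [-4.4  0.2  6.5] 0.1031
0.037 [-2.6  0.7  5.9] 0.1026
0.03 [-2.6  1.5  4.8] 0.1021
0.023 [-1.7  0.3  3.2] 0.1016
0.016 [-2.2 -0.   3.3] 0.1011
0.009 [-1.   0.4  3.2] 0.1006
0.002 [-0.6 -0.1  1.7] 0.1001
-0.005 [ 0.8 -0.1  0.6] 0.0996
-0.012 [-0.5 -0.6 -0.4] 0.099
[ 0.62287945 -0.18063143  0.08647946]
38.8333
```

View pics/s7.png

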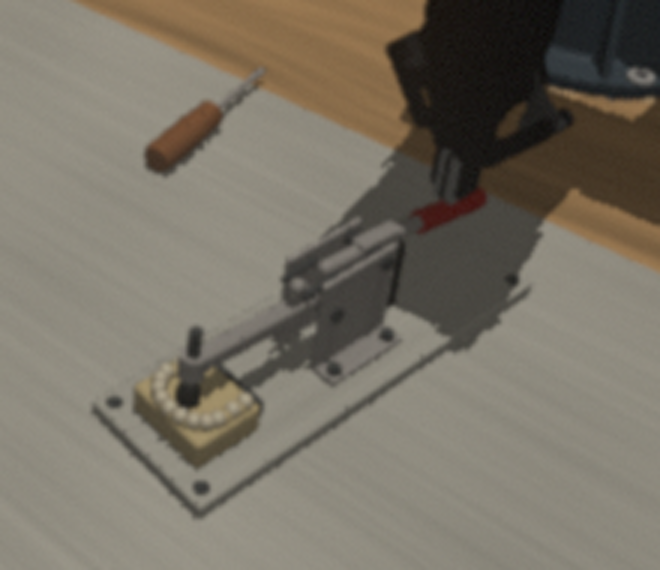

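The push has fallen to zero after the dead point. I'll feel gently for the stop to confirm the handle is home, then retreat and look.

Run:
```python
from h import *
F0=np.load("F0.npy")
p=np.array(r.current_tool_pos()); z0=p[2]; z=z0
while z0-z<.009:
    z-=.0005; r.move_linear([p[0],p[1],z],vel=.02); f=np.mean([F()-F0 for _ in range(3)],0)
    if f[2]>4: break
print("stop felt",z,z0-z,f)
r.move_linear([p[0],p[1],.13],vel=.1); r.move_linear([p[0],p[1],.30],vel=.25)
r.move_linear([p[0]+.02,p[1]-.2,.30],vel=.3); r.sleep(.2)
im=optics.get_image("scene"); W=pts(im); px=im["pixels"].astype(int)
a=(W[...,:2]-O)@EX; b=(W[...,:2]-O)@EY; z=W[...,2]
red=(px[...,0]>1.8*px[...,1])&(px[...,0]>1.8*px[...,2])&(px[...,0]>40)&(z>.03)&(z<.2)&(a>.04)&(a<.2)&(abs(b)<.04)
k=np.polyfit(a[red],z[red],1); print("sleeve",red.sum(),np.arctan(k[0]),np.polyval(k,.13))
m=(a>-.14)&(a<-.05)&(abs(b)<.05)&(z>.029)&(z<.045); print(cv2.minAreaRect((np.stack([a[m],b[m]],1)*1000).astype('f')))
im=optics.get_image("top"); T=pts(im); a=(T[...,:2]-O)@EX; b=(T[...,:2]-O)@EY; z=T[...,2]
m=(a>-.14)&(a<-.062)&(abs(b)<.05)&(z>.024)&(z<.045); print("top",cv2.minAreaRect((np.stack([a[m],b[m]],1)*1000).astype('f')))
im=optics.get_image("scene")
cv2.imwrite("pics/s8.png",cv2.resize(im["pixels"][150:340,250:470,::-1],None,fx=3,fy=3,interpolation=cv2.INTER_CUBIC)); print(r.current_t())
```

```text
stop felt 0.09555557579595547 0.003500000000000003 [-0.08357665 -0.7536408   4.56424732]
sleeve 137 -0.16050243806631684 0.07076283868978608
((-86.9179916381836, -2.242734909057617), (59.647090911865234, 51.30177688598633), 89.1579818725586)
top ((-86.394287109375, 0.03060150146484375), (48.38887405395508, 60.78156280517578), 0.07903503626585007)
43.075
```

View pics/s8.png

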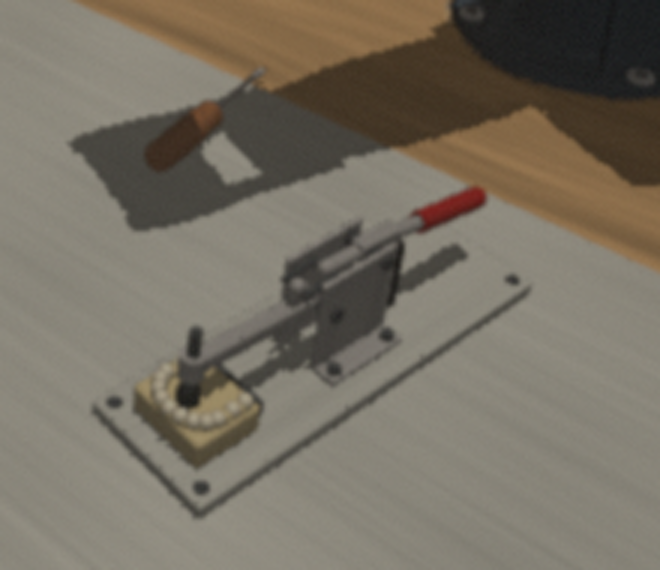

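The handle stays home: the sleeve at (450,208) slopes −0.16 rad, as expected on the stop. The pad at (187,395) holds the cast against the fence, and the robot is clear.

```bash
python3 -c "
from cell import r
print(r.hand_in())"
```

```text
the job is handed in; nothing more can be done
None
```

The cast is seated flush, square and centred against the fence, the toggle clamp is home with its pad on the cast, nothing else was touched, and the job was handed in at about 43 s.

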